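# Seat, shim and hold the white reference tile in a strip reader

## Task

Get the strip reader on the infirmary desk ready for its white check: lay the white tile flat and square in the reader's pocket, up against the side marked with the blue line, and let go of it; then stand the orange spacer in the gap on the opposite side of the tile, down to the pocket floor, at the end of that gap where it is wide enough, and let go of it. Finally press the tile down against its sprung bed with the fingers until its white face is flush with the reader's top, and finish while still holding it down there. Leave the other things on the desk where they are.

Things in the scene. Friction and masses are not known exactly. Their poses are not given: they have to be found in the camera images.
- reader: White strip reader, fixed, 180 (x) x 220 (y) x 55 high, flat top; origin: centre of underside. Pocket in the top, 24 deep (floor 31 above the desk), x = -50 to +40, y = -50 to +50. Its wall at x = +40 is the straight datum side, with a blue line on the top along it. Along the x = -50 wall two yellow cheek blocks sit side by side, flush with the top. Nothing stands above the top.
- seat (a point): Fixed point of the reader, axes as the reader's: where the tile's origin (centre of its underside) is when the tile is against the datum side, centred along y and pressed down flush. It lies at (10, 0, 43) in the reader's frame. Before pressing, the tile rests on the bed 5 higher.
- bed (a joint): Sprung black bed under the tile in the pocket (56 x 92, centred on seat). 0 = up: its top is 48 above the desk, so the 12 thick tile stands 5 proud of the reader's top; 0.005 (m) = fully down on its stop, tile flush. The tile's weight alone does not sink it; about 5 N start it, 9 N in all (tile weight included) bring it fully down; it springs back.
- tile: Loose tile, 160 to 260 g: white plate 60 (x) x 96 (y) x 12 with a central black grip ridge 12 (x) x 44 (y), 34 tall (top 46 over the underside). Origin: centre of underside, z up. Starts flat on the desk left or right of the reader. In the pocket it has 2 of play each way along y; against the datum side it leaves a gap of 5.5 at the thick cheek, 12.5 at the thin. Either way round fits.
- cheek_thin: Fixed yellow block in the pocket at its x = -50 wall, 17.5 (x) x 50 (y) x 24 high, flush with the reader's top. Origin: middle of the lower edge of its back face: x = -50, y = +25 or -25, z = 31 in the reader's frame; axes as the reader's. The gap beside it is the wide one, 12.5 with the tile against the datum side.
- cheek_thick: The other yellow block, 24.5 (x) x 50 (y) x 24 high, same origin convention, at the other end (y = -25 or +25). The gap beside it is only 5.5: the spacer does not fit.
- wide_gap (a point): Point on the pocket floor in the middle of the wide gap (23.75 in front, +x, of cheek_thin's origin; tile against the datum side), axes as the reader's: where the centre of the spacer's underside belongs. The spacer has about 8 of play either way along y there.
- spacer: Loose orange plastic spacer, 10 thick (x) x 34 wide (y) x 62 tall, 30 g, lower 3 slightly narrower (6 x 30). Origin: centre of its underside, z up. Starts upright in the slot of the stand. In the gap it is 24 deep and 38 of it stands above the reader's top. Either way round fits.
- stand: Fixed aluminium block 45 (x) x 70 (y) x 26 high with a slot 13 x 38, 16 deep, that holds the spacer upright (spacer's underside 10 above the desk). Origin: centre of the underside. On the side of the reader where the tile is not.
- tape: Bystander: loose roll of white tape, 64 diameter x 22 high, origin under its centre.
- oximeter: Bystander: loose blue and white finger pulse oximeter 60 x 34 x 29, origin under its centre.
- gel: Bystander: loose clear hand-gel bottle, 56 diameter x 130 high, origin under its centre.
- pencup: Bystander: loose black pen cup, 72 diameter x 90 high, pens reach 150; origin under its centre.
- stapler: Bystander: loose red and black stapler, 130 (x) x 36 x 36 high, origin under its centre.
There are look-alikes about, which are no part of the job. Several things have the shape of the spacer; the one meant has the colours described above. Leave any pink or purple look-alike of the tile alone.

How it is judged:
On the way, in this order (a step that is already met when the one before it is completed fails the run):
1. the tile lies flat and square on the bed in the pocket, within 3.5 mm of the datum side, and is let go (x of tile in the frame of seat between -0.0035 and 0.002 m and y of tile in the frame of seat between -0.0035 and 0.0035 m and angle between tile's own z axis and vertical below 0.05 rad and angle between the x axis of tile and the x axis of reader, either way round below 0.06 rad and z of tile in the frame of seat below 0.0065 m and contact force between the fingers and tile below 0.3 N), for 0.2 s.
2. the spacer stands in the wide gap down on the pocket floor, let go, the tile still in place (x of spacer in the frame of wide_gap between -0.005 and 0.005 m and y of spacer in the frame of wide_gap between -0.011 and 0.011 m and z of spacer in the frame of wide_gap below 0.003 m and angle between spacer's own z axis and vertical below 0.25 rad and contact force between the fingers and spacer below 0.3 N and x of tile in the frame of seat between -0.0035 and 0.002 m and y of tile in the frame of seat between -0.0035 and 0.0035 m and angle between tile's own z axis and vertical below 0.05 rad and angle between the x axis of tile and the x axis of reader, either way round below 0.06 rad), for 0.2 s.
At the end, for the whole second after the job is handed in: Fingers press the tile (over 3 N), bed at least 4 mm down, tile flush within 1.3 mm, square (0.06 rad), flat (0.05 rad), within 3.5 mm of the datum side and of the middle along y; spacer upright (0.25 rad), untouched, in the wide gap within 3 mm of the floor (all of step 2 and z of tile in the frame of seat below 0.0013 m and value of joint bed above 0.004 m and contact force between the fingers and tile above 3 N and linear speed of each of tile, spacer below 0.02 m/s); the arm keeps its last pose, push and grip.
It fails at once if the tape is shifted by more than 3 cm (distance of tape from where it was at the start of the episode above 0.03 m).
It fails at once if the oximeter is shifted by more than 3 cm (distance of oximeter from where it was at the start of the episode above 0.03 m).
It fails at once if the gel is shifted by more than 3 cm (distance of gel from where it was at the start of the episode above 0.03 m).
It fails at once if the pencup is shifted by more than 3 cm (distance of pencup from where it was at the start of the episode above 0.03 m).
It fails at once if the stapler is shifted by more than 3 cm (distance of stapler from where it was at the start of the episode above 0.03 m).
It also fails if it takes over 67 s, if anything falls off the work surface, if the arm or the gripper's body presses on something with over 40 N, if the wrist force passes 120 N, or if a joint passes its speed limit or range.

## Robot

A 6-joint arm with a two-finger parallel gripper is mounted at the origin on the work surface. World frame = base frame: x ahead of the robot, y to its left, z up, the work surface at z = 0. Lengths are in m, angles in rad, forces in N, time in s.
With the tool pointing down it reaches from about 0.275 to 0.775 m from the base axis. Payload 14.6 kg.
Tool frame: the origin (TCP) lies on the centre line of the jaws, within the pads' length; the fingertips stand 25 mm ahead of it and the grasp point (between the pads) lies 6 mm ahead of it (r.finger_overhang is the distance from the TCP to the fingertips, in m); x points along the fingers, z is the direction in which the jaws open and shut, and the axes are right-handed (so a half turn about x gives the same grasp; the last joint's range is limited). The gripper opens to 85 mm and grips with 20 to 120 N. Pads are 22 mm wide; open, the fingers measure 114 mm over their backs; the gripper's body (76 mm by 85 mm) begins 54 mm behind the grasp point. The pads swing forward as they close: fully open they stand 13 mm farther back than shut.
Start: joints at [0.986, 0.263, -0.048, 1.259, 0, 1.415], TCP at [0.219, 0.477, 0.256] pointing down, gripper open.
Joint ranges: [-2.65, 2.65], [-0.89, 1.7], [-1.18, 1.37], [-2.13, 2.11], [-1.35, 1.29], [-3.14, 3.14]. Speed limits (rad/s): [1.89, 1.89, 2.57, 2.79, 3.14, 3.14].

## Interface

Orientations are given as a unit quaternion [x, y, z, w].
In Python, from cell import r gives the robot as it stands.
- The arm moves only by the shell command python3 -m pendant 'ROWS' [FORCE]. ROWS is JSON, a list that holds one entry, the list of rows, each a list of 7 numbers: the gripper command: -1 is fully open, 1 is shut, values between are in proportion, then the shift along the tool's x, y, z in cm, then the turn, a rotation vector about the tool's x, y, z in units of 5 degrees (1.0 is 5 degrees). A call has 1 to 20 rows; each row is the pose to reach, as a shift and turn from the pose commanded when the call began, along the tool's axes at that moment; what a row does not reach only later rows make up. A row lasts 1/10 s, in which the tool goes at most 50 mm and 8.59 degrees, less where a joint would pass 70% of its speed; a pose out of reach is approached as far as the arm can. A call with a gripper value outside its range is refused whole. The fingers move at their own pace and stop on an object; FORCE is the grip in N (left out, the last holds). Time passes only in rows, so rows that repeat a pose let the fingers close. It gives the time, the measured TCP pose, the force and the opening at its end, in the units of the state.
- r.get_state(): the state, without advancing time (a new reading comes with each control period).
- r.grab_frame(name): name is "scene" or "side" or "wrist"; returns the picture (420x560x3 uint8, blue, green, red); there is no depth.
- r.get_calibration(name): a dict with "vertical_fov" (degrees; the focal length in pixels is half the picture's height over the tangent of half this angle, whatever the lens; pixels are square), "cx", "cy" (the principal point, pixels), "k1" (the pictures are not rectified: a ray, as slopes to the right and down, at radius r is drawn at 1 + k1 r^2 times it, then the intrinsics apply), "R" (3x3) and "t" (3): a world point X has camera coordinates R X + t. Camera axes: x right, y down, z forward; pixel columns grow to the right and rows downward; lengths in m; the calibration is good to about 2 mm. A picture is of the moment at which its call begins: read the wrist's pose just before it. get_calibration takes no time and is no camera call; for the wrist camera it gives the pose at the moment of the call.
- r.sign_off(): hands the job in, once; it reports no verdict.
The state is a dict: "time_s": time; "joint_pos": joint angles; "qd": joint speeds; "effort": joint torques, N m; "ee_pos": TCP position; "ee_rot": TCP orientation; "wrist_force": force on the tool from outside, world axes, zero at the start; "torque": the same for the moment, N m; "finger_gap": finger opening in m.
Only numpy, scipy, OpenCV 4.12 (cv2) and the standard library are available. Lean on these libraries where they do the work, as an engineer would, in place of code of your own. Each camera call takes 0.05 s, during which the arm holds its last target. There are 200 camera calls.

## Working session

There is one attempt and no reset: what is moved stays moved. The work goes in short steps, Python scripts to look and compute and a shell command to move; the robot and the scene stay as the last step left them, time stands still between calls to the robot, and variables do not carry over. Pictures are saved under pics/ and viewed, and the job is handed in when it is done.

```bash
ls; mkdir -p pics
cat > h.py <<'E'
import numpy as np, cv2
from cell import r
from scipy.spatial.transform import Rotation as Ro
def snap(n,f):
    c=r.get_calibration(n); im=np.array(r.grab_frame(n)); cv2.imwrite('pics/'+f+'.png',im); np.savez('pics/'+f+'.npz',**{k:np.array(v) for k,v in c.items()}); return im,c
def cal(f): return dict(np.load('pics/'+f+'.npz'))
def ray(c,px):
    f=210/np.tan(np.radians(float(c['vertical_fov']))/2)
    K=np.array([[f,0,c['cx']],[0,f,c['cy']],[0,0,1]],float)
    p=cv2.undistortPoints(np.array(px,float).reshape(-1,1,2),K,np.array([float(c['k1']),0,0,0])).reshape(-1,2)
    R=np.array(c['R']);t=np.array(c['t'])
    return -R.T@t, np.c_[p,np.ones(len(p))]@R
def onz(c,px,z):
    o,d=ray(c,px); return o+d*((z-o[2])/d[:,2])[:,None]
def proj(c,X):
    f=210/np.tan(np.radians(float(c['vertical_fov']))/2)
    q=np.atleast_2d(X)@np.array(c['R']).T+np.array(c['t']); s=q[:,:2]/q[:,2:]; 
    # k1 radial: ray slope scaled by 1+k1 r^2
    s=s*(1+float(c['k1'])*(s**2).sum(1,keepdims=True)); return s*f+[float(c['cx']),float(c['cy'])]
def rel(X,Rw=None):
    "world target TCP (m) -> shift cm in tool axes; optional target rotation matrix -> turn units"
    s=r.get_state(); R0=Ro.from_quat(s['ee_rot']); d=R0.inv().apply(np.array(X)-s['ee_pos'])*100
    t=np.zeros(3) if Rw is None else (R0.inv()*Ro.from_matrix(Rw)).as_rotvec()/np.radians(5)
    return np.round(d,2),np.round(t,2)
E
python3 - <<'E'
from h import *
s=r.get_state(); print(s, r.finger_overhang); print(Ro.from_quat(s['ee_rot']).as_matrix().round(2))
for n in('scene','side','wrist'):
    im,c=snap(n,n+'0'); print(n,c)
E
```

```text
pics
{'time_s': 0.0, 'joint_pos': array([ 9.85666950e-01,  2.63538735e-01, -4.89722799e-02,  1.25939883e+00,
        1.18626061e-05,  1.41548655e+00]), 'qd': array([ 1.57368445e-05, -1.54760650e-03, -3.17286477e-03, -1.22760489e-03,
        4.79567159e-04, -6.25210363e-04]), 'effort': array([ 1.50312113e-03, -6.37609577e+01,  3.84567511e+01,  1.36983933e-02,
        1.52012956e-05,  3.94338855e-06]), 'ee_pos': array([0.21863085, 0.4770219 , 0.25580392]), 'ee_rot': array([-0.38202306,  0.59548931,  0.38171315,  0.59476544]), 'wrist_force': array([ 0.65752484,  0.6585095 , -0.12215163]), 'torque': array([0.00838719, 0.02832576, 0.00727885]), 'finger_gap': 0.08525946550428931} 0.025
[[-0.   -0.91  0.42]
 [-0.    0.42  0.91]
 [-1.    0.   -0.  ]]
scene {'vertical_fov': 51.71394270834443, 'cx': 280.4365150048011, 'cy': 211.66119181248823, 'k1': -0.07545191020420114, 'R': array([[-0.13624586,  0.99066183,  0.00511952],
       [ 0.86489295,  0.12146575, -0.48703825],
       [-0.48311205, -0.06192911, -0.87336563]]), 't': array([ 0.11165234, -0.42968411,  1.42201364])}
side {'vertical_fov': 42.85535027928589, 'cx': 275.1691283704357, 'cy': 214.70901614548202, 'k1': -0.16547447705296275, 'R': array([[ 0.98203602, -0.18841978,  0.01016031],
       [-0.10209282, -0.57584431, -0.8111599 ],
       [ 0.15868933,  0.79555095, -0.58473616]]), 't': array([-0.53463878,  0.09755492,  1.15261221])}
wrist {'vertical_fov': 66.41189603454549, 'cx': 278.6488698918852, 'cy': 209.13862075229417, 'k1': -0.02823931352729531, 'R': array([[ 0.41623877,  0.90925476, -0.00103461],
       [ 0.8699999 , -0.39793743,  0.29111161],
       [ 0.2642829 , -0.12207205, -0.95668854]]), 't': array([-0.52460028, -0.03776882,  0.37963391])}
```

View pics/scene0.png

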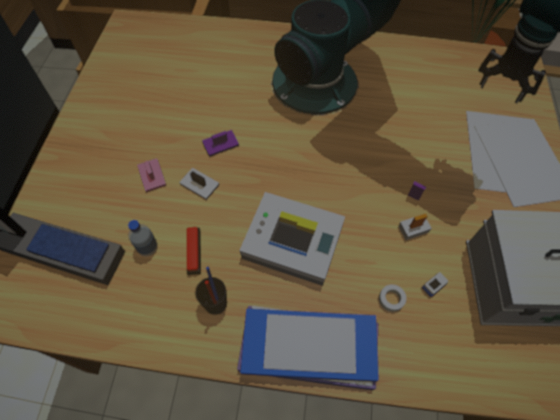

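View pics/side0.png

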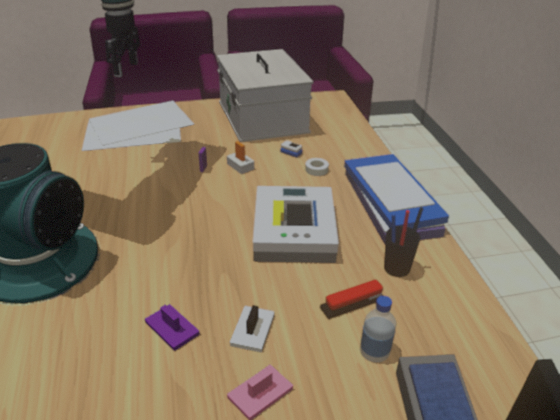

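View pics/wrist0.png

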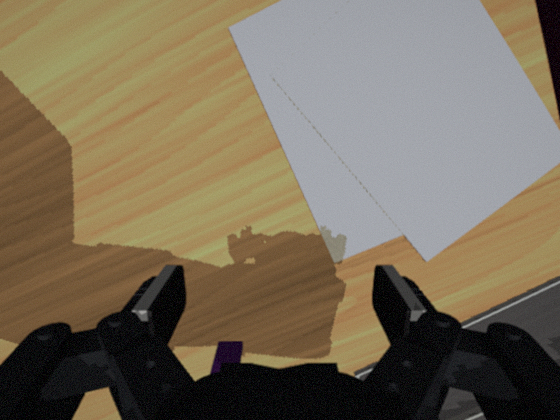

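The white tile is at about (200,183) in the scene view, the reader at (293,237) and the orange spacer in its stand at (416,225). I'll enlarge these.

Run:
```python
from h import *
a=cv2.imread('pics/scene0.png');b=cv2.imread('pics/side0.png')
z=lambda im,x,y,w,h,s:cv2.convertScaleAbs(cv2.resize(im[y:y+h,x:x+w],None,fx=s,fy=s,interpolation=cv2.INTER_CUBIC),alpha=1.3)
A=np.hstack([z(a,235,185,120,100,5)]);cv2.imwrite('pics/z1.png',A)
B=np.hstack([z(a,170,160,60,50,6),z(a,390,200,60,50,6)])
cv2.imwrite('pics/z2.png',B)
C=z(b,245,180,100,85,6);cv2.imwrite('pics/z3.png',C)
c=cal('scene0')
print('tile',onz(c,[[205,185]],.012),'spacer',onz(c,[[415,228]],.026),'reader',onz(c,[[293,237]],.055))
print('tape',onz(c,[[392,298]],.02),'oxi',onz(c,[[435,285]],.02),'gel',onz(c,[[143,240]],.05),'cup',onz(c,[[212,297]],.05),'stapler',onz(c,[[193,250]],.03),'purple',onz(c,[[417,190]],.04))
```

```text
tile [[ 0.4543391  -0.26318047  0.012     ]] spacer [[0.51682555 0.31517808 0.026     ]] reader [[0.60087386 0.00137416 0.055     ]]
tape [[0.71409832 0.25883484 0.02      ]] oxi [[0.66671864 0.3651546  0.02      ]] gel [[ 0.65969321 -0.37168157  0.05      ]] cup [[ 0.78006914 -0.16778991  0.05      ]] stapler [[ 0.66027958 -0.24530963  0.03      ]] purple [[0.40638946 0.31845672 0.04      ]]
```

View pics/z1.png

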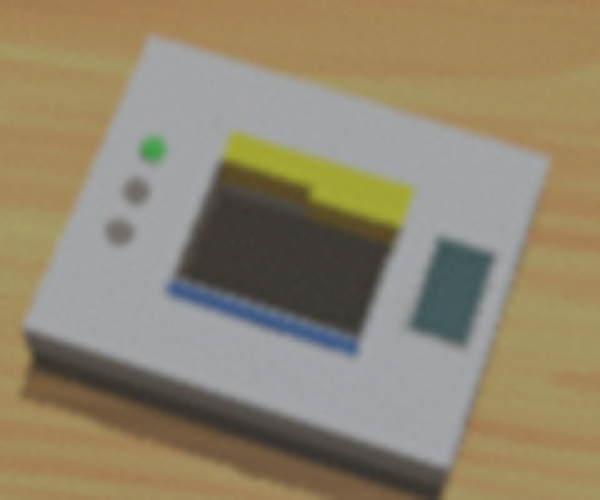

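View pics/z2.png

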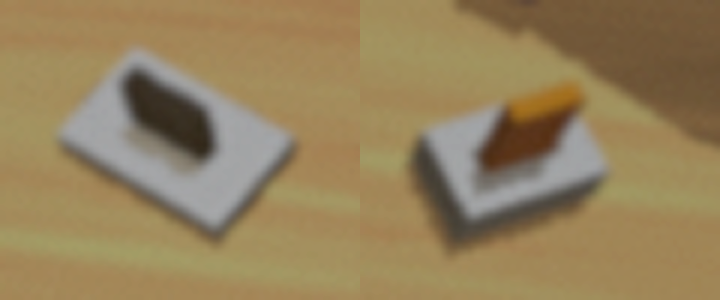

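The blue datum line is on the far side (+x). The cheeks are on the near side, with the thick one at the right (+y) and the thin one at the left (-y). Next come the poses from the corners.

Run:
```python
from h import *
c=cal('scene0')
def rep(n,P,x0,y0,s,z):
    w=onz(c,np.array(P)/s+[x0-.5+.5/s,y0-.5+.5/s],z)[:,:2]; e=np.roll(w,-1,0)-w
    print(n,w.mean(0).round(4),'len',np.linalg.norm(e,axis=1).round(4),'ang',np.degrees(np.arctan2(e[:,1],e[:,0])).round(1))
rep('reader',[[150,37],[550,157],[447,470],[25,330]],235,185,5,.055)
rep('tile',[[135,47],[297,145],[217,233],[60,135]],170,160,6,.012)
rep('ridge',[[118,72],[210,120]],170,160,6,.046)
rep('stand',[[420-360,135],[530-360,90],[607-360,170],[462-360,217]],390,200,6,.026)
rep('spacertop',[[505-360,110],[585-360,85]],390,200,6,.072)
```

```text
reader [5.898e-01 1.000e-04] len [0.2192 0.1808 0.2168 0.1793] ang [  78.7  -12.  -101.7  168.8]
tile [ 0.4493 -0.2815] len [0.0987 0.0584 0.0949 0.0585] ang [  63.6  -27.  -116.4  156.7]
ridge [ 0.448  -0.2824] len [0.0519 0.0519] ang [  67.4 -112.6]
stand [0.5083 0.312 ] len [0.0575 0.0489 0.0716 0.0422] ang [ 121.1   43.   -63.5 -154.1]
spacertop [0.5052 0.3166] len [0.0385 0.0385] ang [116.3 -63.7]
```

```bash
cat >> h.py <<'E'
def down(deg):
    a=np.radians(deg); z=np.array([np.cos(a),np.sin(a),0]); x=np.array([0,0,-1.]); return np.c_[x,np.cross(z,x),z]
def campose():  # camera in tool frame
    s=r.get_state(); c=r.get_calibration('wrist'); R0=Ro.from_quat(s['ee_rot']).as_matrix()
    R=np.array(c['R']); return R0.T@(-R.T@np.array(c['t'])-s['ee_pos']), R@R0
E
python3 - <<'E'
from h import *
p,Rc=campose(); print(p.round(4), Rc.round(3))
def view(P,deg,z,px=(280,190)):
    T=down(deg); c=r.get_calibration('wrist'); R=Rc@T.T; X=np.array([P[0],P[1],z]); 
    cc=dict(c); cc['R']=R; cc['t']=-R@(X+T@p); g=onz(cc,[px],P[2])[0]; return X+np.array([P[0]-g[0],P[1]-g[1],0])
for n,P,d,z in(('reader',(.59,0,.055),-11.6,.25),('tile',(.4493,-.282,.02),-26.5,.2),('sp',(.508,.313,.04),26,.22)):
    X=view(P,d,z); print(n,X.round(3),rel(X,down(d)), np.hypot(X[0],X[1]))
E
```

```text
[-1.178e-01  7.460e-02  1.000e-04] [[ 0.     0.     1.   ]
 [-0.291 -0.957  0.   ]
 [ 0.957 -0.291  0.   ]]
reader [0.589 0.001 0.25 ] (array([  0.61, -53.48, -27.87]), array([ 1.539e+01, -1.000e-02,  1.000e-02])) 0.588710855562403
tile [ 0.447 -0.284  0.2  ] (array([  5.63, -52.45, -59.69]), array([ 1.837e+01, -1.000e-02,  1.000e-02])) 0.5294120485284373
sp [0.508 0.31  0.22 ] (array([  3.59, -33.29,  -3.16]), array([ 7.87, -0.01,  0.  ])) 0.5950325545554406
```

```bash
python3 -m pendant '[[[-1,0.6,-53.5,-27.9,15.4,0,0],[-1,0.6,-53.5,-27.9,15.4,0,0],[-1,0.6,-53.5,-27.9,15.4,0,0],[-1,0.6,-53.5,-27.9,15.4,0,0],[-1,0.6,-53.5,-27.9,15.4,0,0],[-1,0.6,-53.5,-27.9,15.4,0,0],[-1,0.6,-53.5,-27.9,15.4,0,0],[-1,0.6,-53.5,-27.9,15.4,0,0],[-1,0.6,-53.5,-27.9,15.4,0,0],[-1,0.6,-53.5,-27.9,15.4,0,0],[-1,0.6,-53.5,-27.9,15.4,0,0],[-1,0.6,-53.5,-27.9,15.4,0,0],[-1,0.6,-53.5,-27.9,15.4,0,0],[-1,0.6,-53.5,-27.9,15.4,0,0],[-1,0.6,-53.5,-27.9,15.4,0,0],[-1,0.6,-53.5,-27.9,15.4,0,0],[-1,0.6,-53.5,-27.9,15.4,0,0]]]'
python3 - <<'E'
from h import *
im,c=snap('wrist','w1')
E
```

```text
time_s: 1.85
ee_pos: [0.5884, 0.0017, 0.2507]
ee_rot: [0.071, 0.703, -0.071, 0.704]
wrist_force: [0.8, 0.0, -0.2]
finger_gap: 0.0854
```

View pics/w1.png

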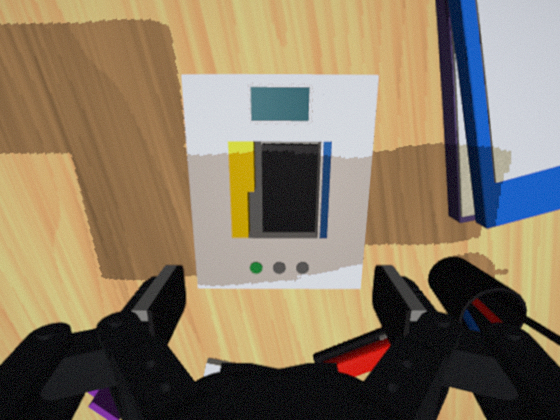

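The picture shows the reader square in view. The yellow cheek is at (229-254, 142-237), with the thick part at the top (+y), and the blue line is at x≈327. I'll zoom to get exact corners.

Run:
```python
from h import *
a=cv2.imread('pics/w1.png')[128:250,218:343]
cv2.imwrite('pics/z4.png',cv2.resize(a,None,fx=4.8,fy=4.8,interpolation=cv2.INTER_NEAREST))
h=cv2.cvtColor(cv2.imread('pics/w1.png'),cv2.COLOR_BGR2HSV)
for n,lo,hi in(('blue',(95,150,60),(120,255,255)),('yellow',(22,180,60),(32,255,255))):
    m=cv2.inRange(h,lo,hi); m[:125]=0;m[250:]=0;m[:,:215]=0;m[:,345:]=0
    cs,_=cv2.findContours(m,cv2.RETR_EXTERNAL,cv2.CHAIN_APPROX_NONE); k=max(cs,key=cv2.contourArea)
    print(n,cv2.boundingRect(k),cv2.minAreaRect(k),cv2.approxPolyDP(k,1.5,True).reshape(-1,2).tolist())
```

```text
blue (321, 142, 10, 95) ((325.35833740234375, 188.99424743652344), (6.359640598297119, 94.28739929199219), 2.321530342102051) [[330, 142], [324, 144], [321, 236], [325, 236]]
yellow (229, 143, 26, 94) ((241.5, 189.5), (93.0, 25.0), 90.0) [[253, 143], [245, 143], [248, 144], [248, 148], [248, 144], [252, 148], [251, 151], [247, 150], [240, 153], [239, 149], [229, 154], [233, 236], [248, 235], [248, 192], [254, 189]]
```

View pics/z4.png

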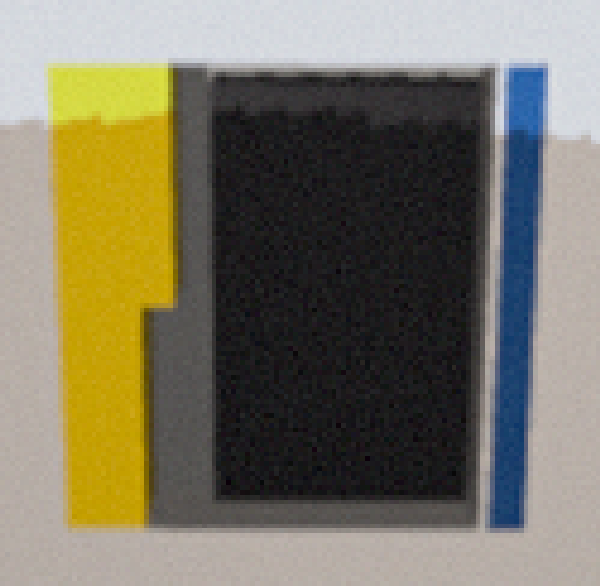

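```bash
cat > fit.py <<'E'
from h import *
def fit(m,w): # 2D rigid fit model->world: origin, yaw
    m=np.array(m,float);w=np.array(w)[:,:2]; a=m-m.mean(0);b=w-w.mean(0)
    th=np.arctan2((a[:,0]*b[:,1]-a[:,1]*b[:,0]).sum(),(a*b).sum()); R=np.array([[np.cos(th),-np.sin(th)],[np.sin(th),np.cos(th)]])
    t=w.mean(0)-R@m.mean(0); return t,np.degrees(th),(w-(m@R.T+t)),R
E
python3 - <<'E'
from fit import *
c=cal('w1')
P=np.array([[48,65],[496,65],[477,528],[69,528]])/4.8+[217.6,127.6]
m=[[-.05,.05],[.04,.05],[.04,-.05],[-.05,-.05]]
o=[[182,74.5],[378.5,74.5],[361.5,289.5],[198.5,287]]
mo=[[-.09,.11],[.09,.11],[.09,-.11],[-.09,-.11]]
for mm,pp in((m,P),(mo,o)):
    t,th,e,R=fit(mm,onz(c,pp,.055)); print(t.round(4),th.round(2),(e*1e3).round(1).tolist())
def view(P,deg,z,px=(280,190)):
    p,Rc=campose();T=down(deg); c=r.get_calibration('wrist'); R=Rc@T.T; X=np.array([P[0],P[1],z]); 
    cc=dict(c); cc['R']=R; cc['t']=-R@(X+T@p); g=onz(cc,[px],P[2])[0]; return X+np.array([P[0]-g[0],P[1]-g[1],0])
X=view((.4493,-.282,.02),-26.5,.2); print(X,rel(X,down(-26.5)))
E
```

```text
[ 0.5883 -0.0009] -11.58 [[0.1, -0.3], [-0.2, -0.2], [-0.3, 0.3], [0.4, 0.1]]
[ 0.5891 -0.0012] -11.7 [[-0.1, -0.3], [-0.8, 0.4], [0.5, -1.4], [0.3, 1.3]]
[ 0.44722559 -0.28403219  0.2       ] (array([  5.06, -30.81,  -8.12]), array([ 2.99,  0.  , -0.  ]))
```

```bash
python3 -m pendant '[[[-1,5.1,-30.8,-8.1,3,0,0],[-1,5.1,-30.8,-8.1,3,0,0],[-1,5.1,-30.8,-8.1,3,0,0],[-1,5.1,-30.8,-8.1,3,0,0],[-1,5.1,-30.8,-8.1,3,0,0],[-1,5.1,-30.8,-8.1,3,0,0],[-1,5.1,-30.8,-8.1,3,0,0],[-1,5.1,-30.8,-8.1,3,0,0],[-1,5.1,-30.8,-8.1,3,0,0],[-1,5.1,-30.8,-8.1,3,0,0]]]'
python3 - <<'E'
from h import *
im,c=snap('wrist','w2')
cv2.imwrite('pics/z5.png',cv2.resize(im[80:260,180:380],None,fx=3,fy=3,interpolation=cv2.INTER_NEAREST))
E
```

```text
time_s: 2.9
ee_pos: [0.4478, -0.2838, 0.1995]
ee_rot: [0.162, 0.688, -0.162, 0.688]
wrist_force: [-0.2, 0.1, 0.7]
finger_gap: 0.0855
```

View pics/z5.png

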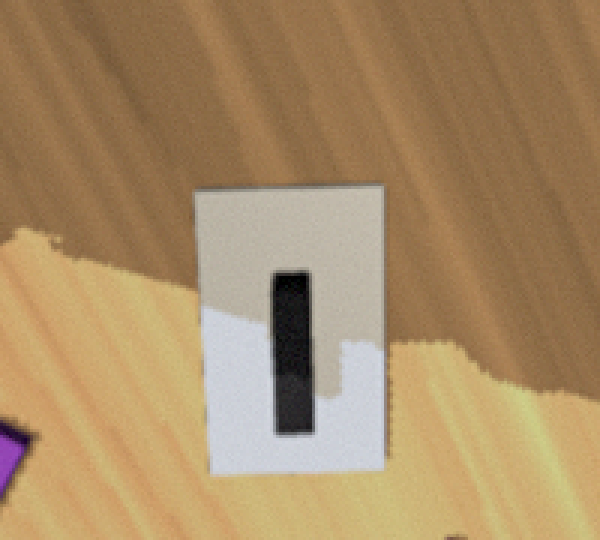

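Run:
```python
from fit import *
c=cal('w2')
P=np.array([[194.5,189.5],[383.5,186],[385,469.5],[210,474]])/3+[179.67,79.67]
t,th,e,R=fit([[-.03,.048],[.03,.048],[.03,-.048],[-.03,-.048]],onz(c,P,.012)); print(t.round(4),th.round(2),(e*1e3).round(1).tolist())
print(onz(c,np.array([[273,271],[309,270],[314,434],[277,434]])/3+[179.67,79.67],.046).mean(0))
for z in (.06,.043): print(rel([*t,z],down(th)))
```

```text
[ 0.4462 -0.2838] -25.01 [[0.3, -0.3], [-0.8, -0.3], [0.1, 0.4], [0.4, 0.2]]
[ 0.44758074 -0.28134598  0.046     ]
(array([13.96, -0.09, -0.15]), array([-0.31,  0.  ,  0.  ]))
(array([15.66, -0.09, -0.16]), array([-0.31,  0.  ,  0.  ]))
```

```bash
python3 -m pendant '[[[-1,12,-0.1,-0.2,-0.3,0,0],[-1,12,-0.1,-0.2,-0.3,0,0],[-1,12,-0.1,-0.2,-0.3,0,0],[-1,14,-0.1,-0.2,-0.3,0,0],[-1,15.7,-0.1,-0.2,-0.3,0,0],[-1,15.7,-0.1,-0.2,-0.3,0,0],[1,15.7,-0.1,-0.2,-0.3,0,0],[1,15.7,-0.1,-0.2,-0.3,0,0],[1,15.7,-0.1,-0.2,-0.3,0,0],[1,15.7,-0.1,-0.2,-0.3,0,0],[1,15.7,-0.1,-0.2,-0.3,0,0],[1,15.7,-0.1,-0.2,-0.3,0,0],[1,15.7,-0.1,-0.2,-0.3,0,0],[1,15.7,-0.1,-0.2,-0.3,0,0],[1,15.7,-0.1,-0.2,-0.3,0,0],[1,15.7,-0.1,-0.2,-0.3,0,0]]]' 50
```

```text
time_s: 4.55
ee_pos: [0.4454, -0.2848, 0.0427]
ee_rot: [0.154, 0.69, -0.154, 0.69]
wrist_force: [-1.5, 1.1, 6.4]
finger_gap: 0.0111
```

```bash
python3 -m pendant '[[[1,-2,0,0,0,0,0],[1,-5,0,0,0,0,0],[1,-9,0,0,0,0,0],[1,-9,0,0,0,0,0],[1,-9,0,0,0,0,0],[1,-9,0,0,0,0,0]]]'
python3 - <<'E'
from h import *
im,c=snap('wrist','w3'); print(r.get_state()['wrist_force'])
cv2.imwrite('pics/z6.png',cv2.convertScaleAbs(cv2.resize(im[180:420,140:420],None,fx=2.5,fy=2.5),alpha=1.5))
E
```

```text
time_s: 5.15
ee_pos: [0.4447, -0.2843, 0.1313]
ee_rot: [0.154, 0.691, -0.154, 0.69]
wrist_force: [-0.2, -0.1, -2.5]
finger_gap: 0.011
[-0.278151    0.29986821 -1.74772472]
```

View pics/z6.png

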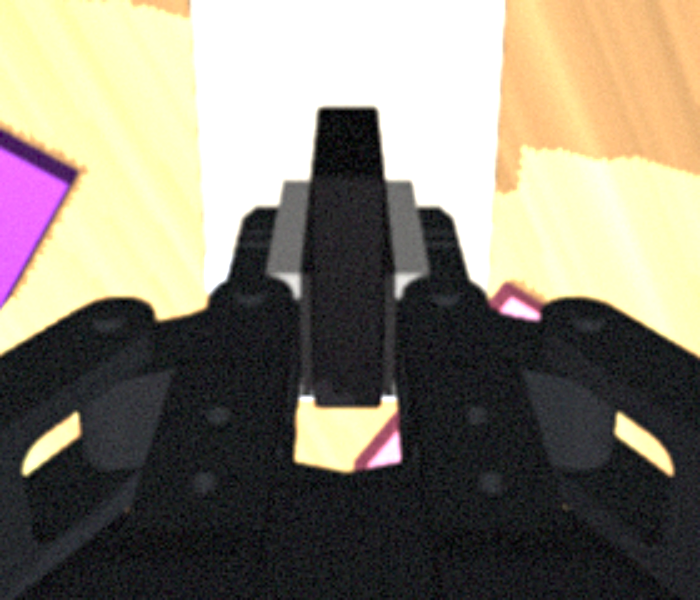

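The tile is held square by its ridge. I'll locate its far edge relative to the TCP.

Run:
```python
from h import *
im=cv2.imread('pics/w3.png'); cv2.imwrite('pics/z7.png',cv2.resize(im[90:250,200:360],None,fx=3.75,fy=3.75,interpolation=cv2.INTER_NEAREST))
```

```text
(no output)
```

View pics/z7.png

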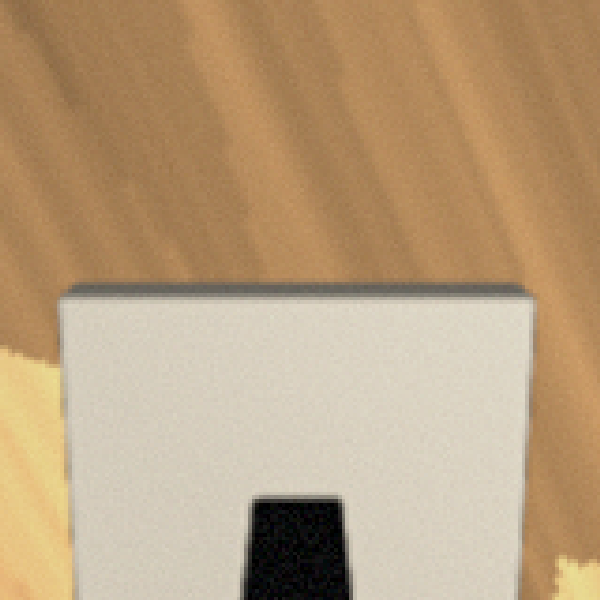

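```bash
cat > go.py <<'E'
from fit import *
RO=np.array([.5883,-.0009]); YAW=-11.6
def tilein():
    c=cal('w3'); s=r.get_state(); R0=Ro.from_quat(s['ee_rot']).as_matrix()
    W=onz(c,np.array([[60,296],[535,296],[252,497],[343,497]])/3.75+[199.63,89.63],.1006)
    return (W-np.array([.4447,-.2843,.1313]))@Ro.from_quat([0.154,0.691,-0.154,0.69]).as_matrix()
E
python3 - <<'E'
from go import *
q=tilein(); print((q*1e3).round(1)); 
a=(q[1]-q[0]); print('width',np.linalg.norm(a)*1e3,'yaw err deg about tool x',np.degrees(np.arctan2(a[1],a[2])))
oy=(q[0,1]+q[1,1])/2; print('centre y',oy, 'z',(q[0,2]+q[1,2])/2)
E
```

```text
[[ 30.7  48.9 -29.8]
 [ 30.6  49.   29.3]
 [ 30.7  22.5  -6.1]
 [ 30.7  22.5   5.7]]
width 59.07168946690016 yaw err deg about tool x 0.061955297046379657
centre y 0.04897209170047196 z -0.0002299607716249267
```

Run:
```python
from go import *
_,_,_,R=fit([[0,0],[1,0]],[[0,0],[np.cos(np.radians(YAW)),np.sin(np.radians(YAW))]])
t=RO+R@[.008,-.0005]; print(t,rel([*t,.14],down(YAW)))
```

```text
[ 0.59603606 -0.00299841] (array([-0.88, 31.89,  1.76]), array([-2.71, -0.02, -0.01]))
```

```bash
python3 -m pendant '[[[1,-0.9,8,0.4,-0.7,0,0],[1,-0.9,16,0.9,-1.4,0,0],[1,-0.9,24,1.3,-2,0,0],[1,-0.9,31.9,1.8,-2.7,0,0],[1,-0.9,31.9,1.8,-2.7,0,0],[1,-0.9,31.9,1.8,-2.7,0,0],[1,-0.9,31.9,1.8,-2.7,0,0],[1,-0.9,31.9,1.8,-2.7,0,0],[1,-0.9,31.9,1.8,-2.7,0,0],[1,-0.9,31.9,1.8,-2.7,0,0],[1,-0.9,31.9,1.8,-2.7,0,0],[1,-0.9,31.9,1.8,-2.7,0,0]]]'
python3 - <<'E'
from go import *
im,c=snap('wrist','w4'); cv2.imwrite('pics/z8.png',cv2.resize(im[80:280,180:380],None,fx=3,fy=3,interpolation=cv2.INTER_NEAREST))
_,_,_,R=fit([[0,0],[1,0]],[[0,0],[np.cos(np.radians(YAW)),np.sin(np.radians(YAW))]])
t=RO+R@[.008,-.0005]; print(t,rel([*t,.100],down(YAW)),rel([*t,.09],down(YAW)))
E
```

```text
time_s: 6.4
ee_pos: [0.5967, -0.0043, 0.1413]
ee_rot: [0.072, 0.703, -0.072, 0.703]
wrist_force: [-0.4, -0.2, -1.5]
finger_gap: 0.0112
[ 0.59603606 -0.00299841] (array([ 4.14,  0.1 , -0.1 ]), array([-0.02,  0.  ,  0.  ])) (array([ 5.14,  0.1 , -0.1 ]), array([-0.02,  0.  ,  0.  ]))
```

View pics/z8.png

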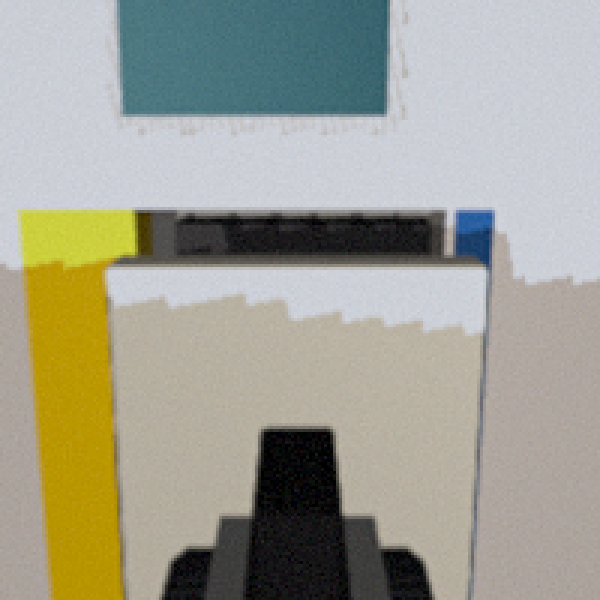

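Run:
```python
from go import *
c=cal('w4'); s=r.get_state(); print(s['ee_pos'])
f=lambda P,z:((onz(c,np.array(P)/3+[179.67,79.67],z)-s['ee_pos'])@Ro.from_quat(s['ee_rot']).as_matrix()*1e3).round(1)
print(f([[19,211],[446,211]],.055)); print(f([[106,268],[491,267]],.1106)); print(f([[19,211],[446,211]],.055)[:,1:].mean(0))
```

```text
[ 0.59677763 -0.0041527   0.14135247]
[[ 86.3  51.1 -58.9]
 [ 86.4  51.1  30.9]]
[[ 30.8  48.6 -30.1]
 [ 30.8  48.8  29.8]]
[ 51.1 -14. ]
```

```bash
python3 -m pendant '[[[1,1.5,0.06,-0.1,0,0,0],[1,3,0.06,-0.1,0,0,0],[1,3.8,0.06,-0.1,0,0,0],[1,4,0.06,-0.1,0,0,0],[1,4,0.06,-0.1,0,0,0],[1,4,0.06,-0.1,0,0,0]]]'
python3 - <<'E'
from go import *
im,c=snap('wrist','w5'); cv2.imwrite('pics/z9.png',cv2.resize(im[80:280,180:380],None,fx=3,fy=3,interpolation=cv2.INTER_NEAREST))
s=r.get_state();print(s['ee_pos'],s['wrist_force'])
E
```

```text
time_s: 7.05
ee_pos: [0.5964, -0.0028, 0.1019]
ee_rot: [0.072, 0.703, -0.072, 0.704]
wrist_force: [0.2, 0.1, -1.4]
finger_gap: 0.0112
[ 0.59642082 -0.00277157  0.10189607] [-0.70069999 -0.64247465 -1.617477  ]
```

View pics/z9.png

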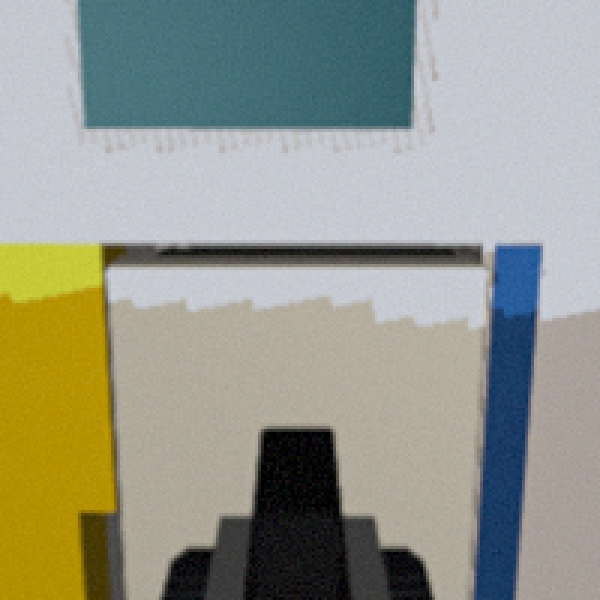

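Run:
```python
from go import *
c=cal('w5'); s=r.get_state()
f=lambda P,z:((onz(c,np.array(P)/3+[179.67,79.67],z)-s['ee_pos'])@Ro.from_quat(s['ee_rot']).as_matrix()*1e3).round(1)
print(f([[103,244],[483,244],[496,244]],.055)); print(f([[106,268],[491,267]],.0713))
```

```text
[[ 46.9  50.1 -33.5]
 [ 46.9  50.1  31.6]
 [ 46.9  50.1  33.8]]
[[ 30.6  48.8 -30. ]
 [ 30.6  48.9  29.8]]
```

```bash
python3 -m pendant '[[[1,0,-0.05,0,0,0,0],[1,0.3,-0.05,0,0,0,0],[1,0.6,-0.05,0,0,0,0],[1,0.8,-0.05,0,0,0,0],[1,0.95,-0.05,0,0,0,0],[1,1.1,-0.05,0,0,0,0],[1,1.15,-0.05,0,0,0,0],[1,1.15,-0.05,0,0,0,0]]]'
python3 - <<'E'
from go import *
im,c=snap('wrist','w6'); cv2.imwrite('pics/z10.png',cv2.resize(im[80:280,180:380],None,fx=3,fy=3,interpolation=cv2.INTER_NEAREST))
s=r.get_state();print(s['ee_pos'],s['wrist_force'],s['torque'])
E
```

```text
time_s: 7.9
ee_pos: [0.596, -0.0032, 0.0899]
ee_rot: [0.072, 0.703, -0.072, 0.703]
wrist_force: [-2.0, -0.7, 3.0]
finger_gap: 0.0109
[ 0.59592433 -0.0031769   0.08996826] [-2.64416124  0.27774779  3.11164058] [0.10839678 0.44568884 0.01473892]
```

View pics/z10.png

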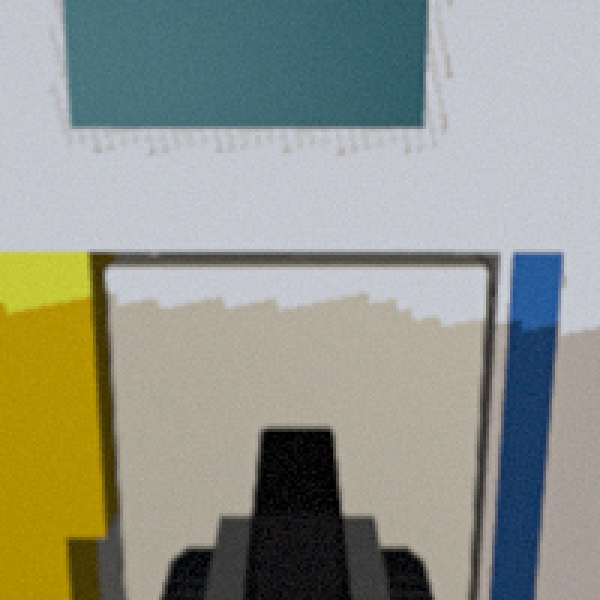

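```bash
python3 -m pendant '[[[1,-0.03,0,0.1,0,0,0],[1,-0.03,0,0.17,0,0,0],[1,-0.03,0,0.2,0,0,0],[1,-0.03,0,0.2,0,0,0],[1,-0.03,0,0.2,0,0,0]]]'
```

```text
time_s: 8.45
ee_pos: [0.598, -0.0036, 0.0901]
ee_rot: [0.072, 0.703, -0.072, 0.703]
wrist_force: [-2.1, 0.2, 2.5]
finger_gap: 0.0112
```

Run:
```python
from go import *
im,c=snap('wrist','w7'); cv2.imwrite('pics/z11.png',cv2.resize(im[150:250,200:360],None,fx=5,fy=5,interpolation=cv2.INTER_NEAREST))
s=r.get_state();print(s['ee_pos'],s['wrist_force'],s['torque'])
```

```text
[ 0.59802848 -0.00357383  0.0900798 ] [-2.13567387 -0.1684298   2.6783331 ] [0.12040982 0.41971257 0.03612865]
```

View pics/z11.png

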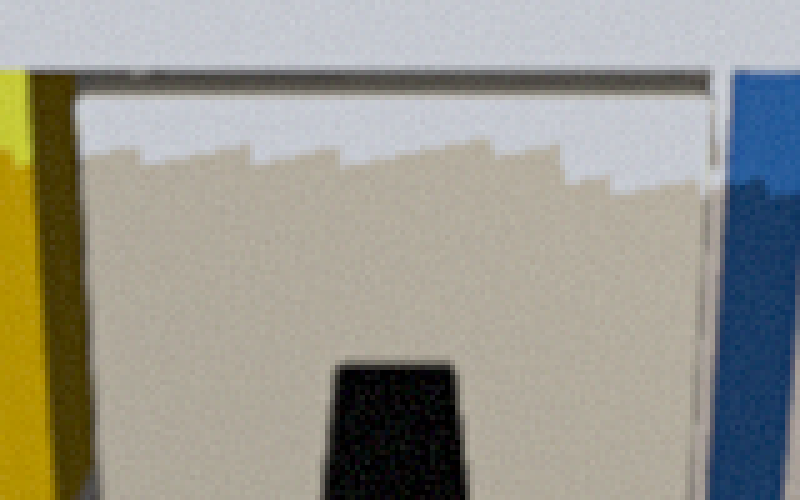

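The tile now sits against the datum and is square. I'll release it, lift and inspect.

```bash
python3 -m pendant '[[[0,0,0,0,0,0,0],[0,0,0,0,0,0,0],[0,0,0,0,0,0,0],[0,0,0,0,0,0,0],[0,-3,0,0,0,0,0],[0,-7,0,0,0,0,0],[-0.2,-12,0,0,0,0,0],[-0.2,-16,0,0,0,0,0],[-0.2,-16,0,0,0,0,0],[-0.2,-16,0,0,0,0,0],[-0.2,-16,0,0,0,0,0]]]'
python3 - <<'E'
from go import *
im,c=snap('wrist','w8'); cv2.imwrite('pics/z12.png',cv2.resize(im[110:270,190:370],None,fx=3.7,fy=3.7,interpolation=cv2.INTER_NEAREST))
print(rel([.508,.31,.22],down(26)))
E
```

```text
time_s: 9.6
ee_pos: [0.5975, -0.0035, 0.2489]
ee_rot: [0.072, 0.704, -0.072, 0.703]
wrist_force: [-0.7, 0.2, -0.7]
finger_gap: 0.0512
(array([  2.9 ,  28.91, -15.07]), array([-7.53, -0.02, -0.01]))
```

View pics/z12.png

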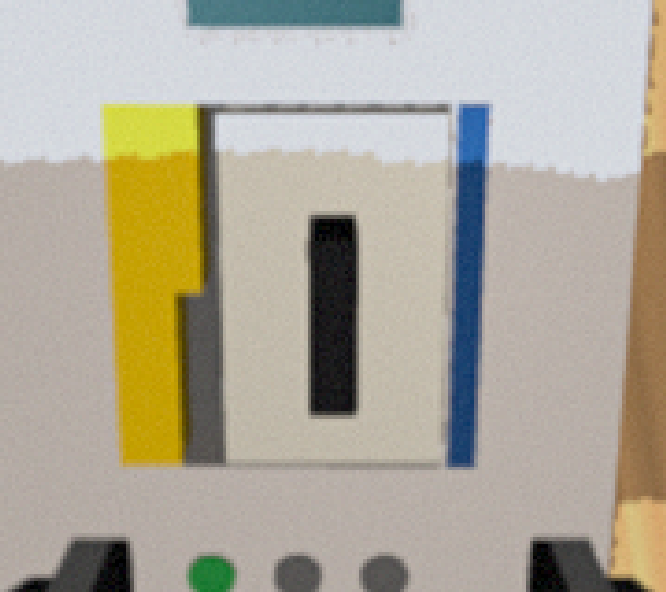

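The tile is seated, square and near the blue line at x≈450, with a small gap at the top edge. I'll check the numbers.

```bash
python3 - <<'E'
from go import *
c=cal('w8'); g=lambda P,z:onz(c,np.array(P)/3.7+[189.63,109.63],z)
t,th,e,R=fit([[-.05,.05],[.04,.05],[-.05,-.05],[-.0325,-.05],[-.0255,.05]],g([[102,104],[451,104],[122,466],[183,466],[200,104]],.055)); print(t.round(4),th.round(2),(e*1e3).round(1).tolist())
t2,th2,e2,_=fit([[-.03,.048],[.03,.048],[.03,-.048],[-.03,-.048]],g([[214,112],[450,112],[443,464],[226,464]],.060)); print((R.T@(t2-t)*1e3).round(2),(th2-th).round(2),(e2*1e3).round(1).tolist())
E
python3 -m pendant '[[[-0.2,0,7.2,-3.8,-1.9,0,0],[-0.2,2.9,14.5,-7.5,-3.8,0,0],[-0.2,2.9,28.9,-15.1,-7.5,0,0],[-0.2,2.9,28.9,-15.1,-7.5,0,0],[-0.2,2.9,28.9,-15.1,-7.5,0,0],[-0.2,2.9,28.9,-15.1,-7.5,0,0],[-0.2,2.9,28.9,-15.1,-7.5,0,0],[-0.2,2.9,28.9,-15.1,-7.5,0,0],[-0.2,2.9,28.9,-15.1,-7.5,0,0],[-0.2,2.9,28.9,-15.1,-7.5,0,0],[-0.2,2.9,28.9,-15.1,-7.5,0,0],[-0.2,2.9,28.9,-15.1,-7.5,0,0]]]'
python3 - <<'E'
from go import *
im,c=snap('wrist','w9'); cv2.imwrite('pics/z13.png',cv2.resize(im[110:270,190:370],None,fx=3.7,fy=3.7,interpolation=cv2.INTER_NEAREST))
E
```

```text
[ 0.5887 -0.0012] -11.7 [[-0.2, 0.0], [-0.3, 0.2], [0.1, -0.1], [-0.2, 0.0], [0.6, -0.1]]
[9.53 0.56] 0.43 [[-0.0, 0.0], [-0.2, -0.3], [0.2, -0.0], [0.1, 0.3]]
time_s: 10.85
ee_pos: [0.5086, 0.3091, 0.2211]
ee_rot: [-0.158, 0.689, 0.158, 0.689]
wrist_force: [0.3, 0.1, -0.4]
finger_gap: 0.0509
```

View pics/z13.png

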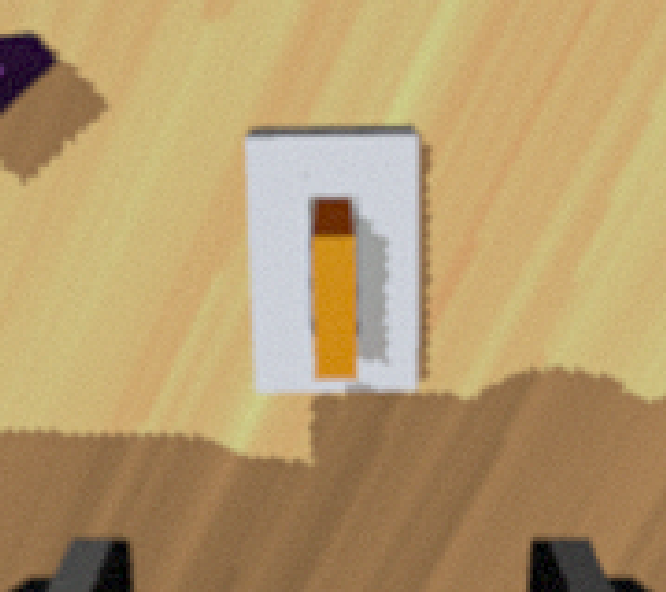

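Run:
```python
from go import *
c=cal('w9'); g=lambda P,z:onz(c,np.array(P)/3.7+[189.63,109.63],z)
t,th,e,R=fit([[-.005,.017],[.005,.017],[.005,-.017],[-.005,-.017]],g([[312,236],[355,235],[357,379],[315.5,379]],.072)); print(t.round(4),th.round(2),(e*1e3).round(1).tolist())
t2,th2,e,R=fit([[-.0225,.035],[.0225,.035],[.0225,-.035],[-.0225,-.035]],g([[246,135],[415,133],[416,390],[256,392]],.026)); print(t2.round(4),th2.round(2),(e*1e3).round(1).tolist())
print(rel([*t,.072],down(th2)))
```

```text
[0.5062 0.3166] 26.94 [[0.1, 0.1], [-0.2, 0.1], [-0.0, -0.2], [0.1, 0.1]]
[0.506  0.3165] 26.93 [[0.2, 0.5], [-0.5, -0.3], [-0.1, -0.4], [0.4, 0.2]]
(array([14.91,  0.76,  0.11]), array([-0.22,  0.  ,  0.  ]))
```

```bash
python3 -m pendant '[[[0,4,0.76,0.1,-0.2,0,0],[0,8,0.76,0.1,-0.2,0,0],[0,11,0.76,0.1,-0.2,0,0],[0,13,0.76,0.1,-0.2,0,0],[0,14.9,0.76,0.1,-0.2,0,0],[0,14.9,0.76,0.1,-0.2,0,0],[0,14.9,0.76,0.1,-0.2,0,0],[1,14.9,0.76,0.1,-0.2,0,0],[1,14.9,0.76,0.1,-0.2,0,0],[1,14.9,0.76,0.1,-0.2,0,0],[1,14.9,0.76,0.1,-0.2,0,0],[1,14.9,0.76,0.1,-0.2,0,0],[1,14.9,0.76,0.1,-0.2,0,0],[1,14.9,0.76,0.1,-0.2,0,0],[1,14.9,0.76,0.1,-0.2,0,0]]]' 25
```

```text
time_s: 12.4
ee_pos: [0.5064, 0.3174, 0.0731]
ee_rot: [-0.164, 0.687, 0.164, 0.688]
wrist_force: [-0.8, -0.8, 5.6]
finger_gap: 0.0088
```

```bash
python3 -m pendant '[[[1,-3,0,0,0,0,0],[1,-6,0,0,0,0,0],[1,-10,0,0,0,0,0],[1,-10,0,0,0,0,0],[1,-10,0,0,0,0,0]]]'
python3 - <<'E'
from go import *
RO=np.array([.5885,-.001]);YAW=-11.65
im,c=snap('wrist','w10'); cv2.imwrite('pics/z14.png',cv2.convertScaleAbs(cv2.resize(im[180:420,140:420],None,fx=2.5,fy=2.5),alpha=1.3))
_,_,_,R=fit([[0,0],[1,0]],[[0,0],[np.cos(np.radians(YAW)),np.sin(np.radians(YAW))]])
t=RO+R@[-.02625,-.025]; print(t,rel([*t,.160],down(YAW)))
E
```

```text
time_s: 12.9
ee_pos: [0.5063, 0.3174, 0.173]
ee_rot: [-0.164, 0.687, 0.164, 0.688]
wrist_force: [-0.1, 0.2, -0.8]
finger_gap: 0.0094
[ 0.55774245 -0.02018425] (array([  1.19, -32.44, -10.61]), array([ 7.71,  0.  , -0.  ]))
```

View pics/z14.png

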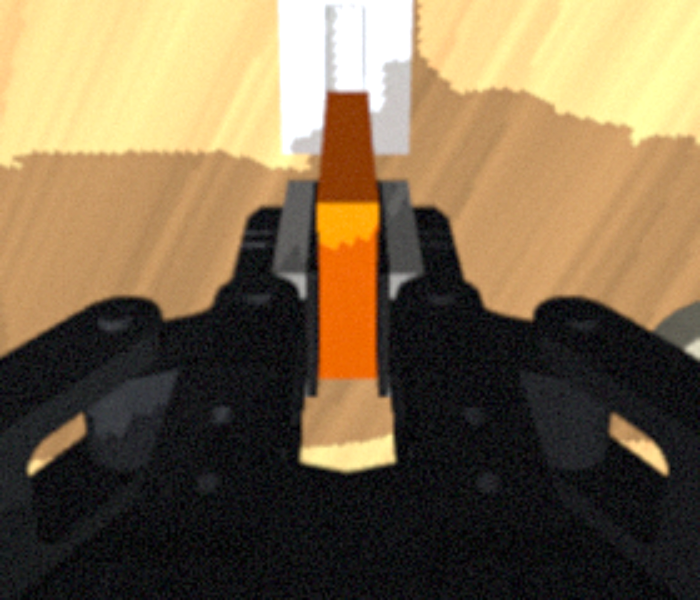

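The spacer is held straight. I'll move above the wide gap.

```bash
python3 -m pendant '[[[1,0,-8,-2.6,1.9,0,0],[1,0,-16,-5.3,3.8,0,0],[1,0,-24,-8,5.7,0,0],[1,0,-32.4,-10.6,7.7,0,0],[1,0,-32.4,-10.6,7.7,0,0],[1,0,-32.4,-10.6,7.7,0,0],[1,0,-32.4,-10.6,7.7,0,0],[1,0,-32.4,-10.6,7.7,0,0],[1,0,-32.4,-10.6,7.7,0,0],[1,1.2,-32.4,-10.6,7.7,0,0],[1,1.2,-32.4,-10.6,7.7,0,0],[1,1.2,-32.4,-10.6,7.7,0,0],[1,1.2,-32.4,-10.6,7.7,0,0]]]'
python3 - <<'E'
from go import *
im,c=snap('wrist','w11'); cv2.imwrite('pics/z15.png',cv2.resize(im[120:320,190:390],None,fx=3,fy=3,interpolation=cv2.INTER_NEAREST))
im,c=snap('side','s11'); cv2.imwrite('pics/z16.png',cv2.resize(im[140:270,220:360],None,fx=4,fy=4,interpolation=cv2.INTER_CUBIC))
E
```

```text
time_s: 14.25
ee_pos: [0.5578, -0.019, 0.1603]
ee_rot: [0.071, 0.703, -0.071, 0.704]
wrist_force: [-0.7, -0.1, -0.8]
finger_gap: 0.0095
```

View pics/z15.png

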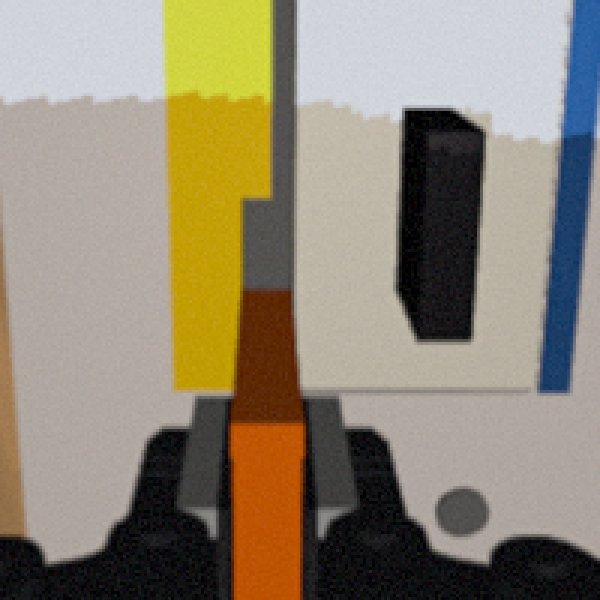

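View pics/z16.png

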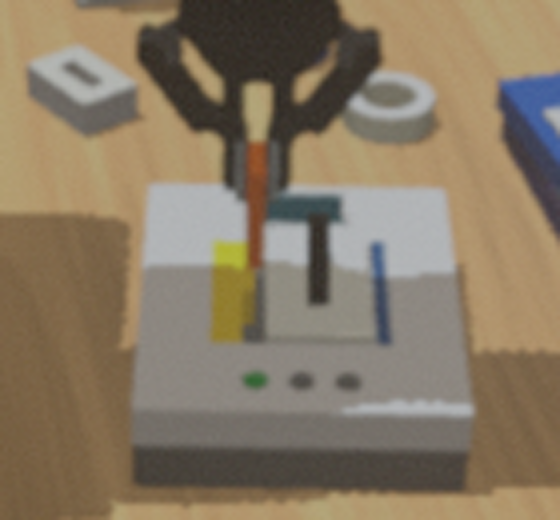

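Run:
```python
from go import *
c=cal('w11'); s=r.get_state(); print(s['ee_pos'])
f=lambda P,z:((onz(c,np.array(P)/3+[189.67,119.67],z)-s['ee_pos'])@Ro.from_quat(s['ee_rot']).as_matrix()*1e3).round(1)
print('cheek',f([[242.5,199],[240,270]],.055)); print('thick',f([[272,197],[272,100]],.055));print('tile edge',f([[297,290],[296,150],[302,389]],.060)); print('spacer low',f([[242,291],[295.5,291]],.100)); print('spacer top',f([[230,423],[304,423]],.159))
print('pocket end',f([[174,390]],.055))
```

```text
[ 0.55788225 -0.0193449   0.16041746]
cheek [[105.4  23.9  -6.3]
 [105.4   6.3  -7.1]]
thick [[105.4  24.4   0.7]
 [105.4  47.3   0.6]]
tile edge [[100.4   2.9   6.6]
 [100.4  36.5   6.1]
 [100.4 -22.8   8.1]]
spacer low [[60.4 15.8 -5.4]
 [60.4 15.9  5.1]]
spacer top [[ 1.4 16.4 -5.5]
 [ 1.4 16.4  4.6]]
pocket end [[105.4 -25.3 -23.9]]
```

```bash
python3 -m pendant '[[[1,1.5,0,0.02,0,0,0],[1,3,0,0.02,0,0,0],[1,3.8,0,0.02,0,0,0],[1,4,0,0.02,0,0,0],[1,4.3,0,0.02,0,0,0],[1,4.6,0,0.02,0,0,0],[1,4.9,0,0.02,0,0,0],[1,5.2,0,0.02,0,0,0],[1,5.2,0,0.02,0,0,0]]]'
```

```text
time_s: 15.25
ee_pos: [0.5578, -0.0197, 0.1078]
ee_rot: [0.072, 0.704, -0.072, 0.703]
wrist_force: [0.6, 0.8, -0.9]
finger_gap: 0.0097
```

```bash
python3 -m pendant '[[[1,0.3,0,0,0,0,0],[1,0.6,0,0,0,0,0],[1,0.9,0,0,0,0,0],[1,1.1,0,0,0,0,0],[1,1.25,0,0,0,0,0],[1,1.35,0,0,0,0,0],[1,1.4,0,0,0,0,0],[1,1.4,0,0,0,0,0]]]'
python3 - <<'E'
from go import *
im,c=snap('wrist','w12'); cv2.imwrite('pics/z17.png',cv2.resize(im[120:320,190:390],None,fx=3,fy=3,interpolation=cv2.INTER_NEAREST))
E
```

```text
time_s: 16.05
ee_pos: [0.558, -0.0198, 0.0942]
ee_rot: [0.072, 0.703, -0.072, 0.704]
wrist_force: [0.4, 0.1, 0.2]
finger_gap: 0.0095
```

View pics/z17.png

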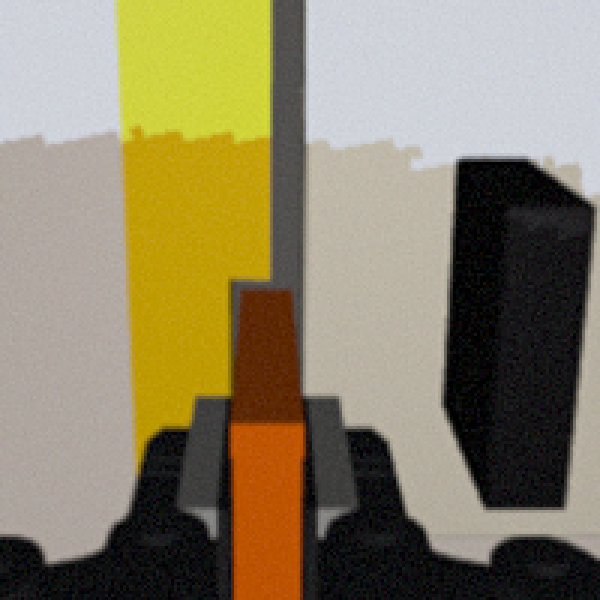

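```bash
python3 -m pendant '[[[1,0.05,0,0,0,0,0],[1,0.1,0,0,0,0,0],[1,0.1,0,0,0,0,0]]]'; python3 -m pendant '[[[0.6,0,0,0,0,0,0],[0.6,0,0,0,0,0,0],[0.6,0,0,0,0,0,0],[0.6,0,0,0,0,0,0],[0.6,-0.5,0,0,0,0,0],[0.6,-1.5,0,0,0,0,0],[0.6,-3,0,0,0,0,0],[0.6,-7,0,0,0,0,0],[0.6,-12,0,0,0,0,0],[0.6,-14,0,0,0,0,0],[0.6,-14,0,0,0,0,0],[0.6,-14,0,0,0,0,0]]]'
python3 - <<'E'
from go import *
im,c=snap('wrist','w13'); cv2.imwrite('pics/z18.png',cv2.resize(im[100:300,190:390],None,fx=3,fy=3,interpolation=cv2.INTER_NEAREST))
im,c=snap('side','s13'); cv2.imwrite('pics/z19.png',cv2.resize(im[140:270,220:360],None,fx=4,fy=4,interpolation=cv2.INTER_CUBIC))
E
```

```text
time_s: 16.4
ee_pos: [0.5582, -0.0198, 0.094]
ee_rot: [0.072, 0.703, -0.072, 0.704]
wrist_force: [-4.0, 1.1, 14.7]
finger_gap: 0.0094
time_s: 17.6
ee_pos: [0.558, -0.0198, 0.2333]
ee_rot: [0.072, 0.703, -0.072, 0.704]
wrist_force: [0.1, 0.8, -0.9]
finger_gap: 0.0171
```

View pics/z18.png

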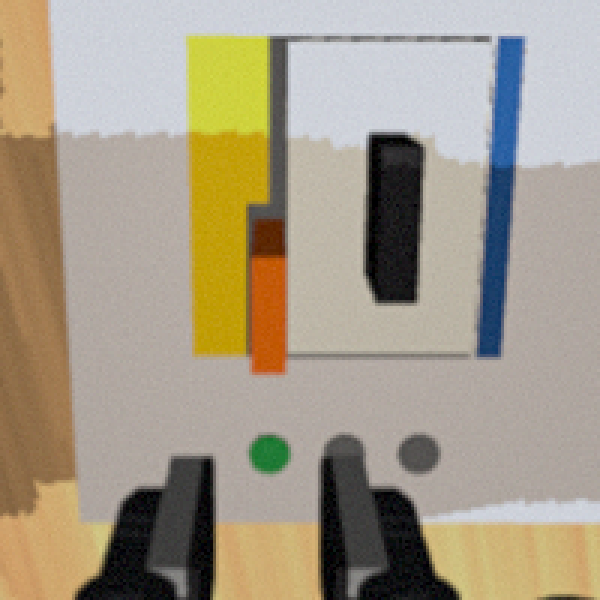

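View pics/z19.png

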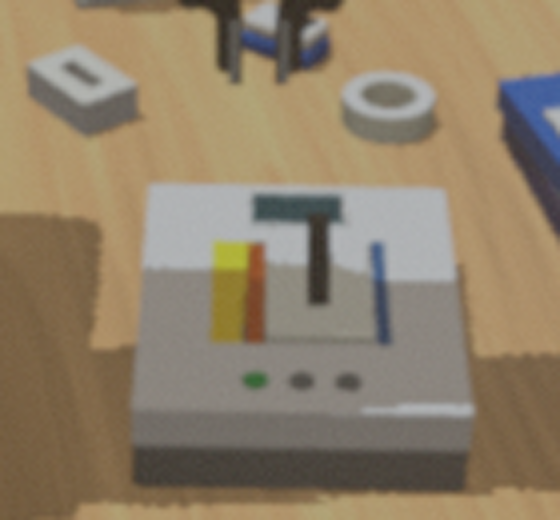

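The spacer stood on the floor (14.7 N contact) and stays upright after release, and the tile is still in place. Now the press position.

Run:
```python
from go import *
RO=np.array([.5885,-.001]);YAW=-11.65
_,_,_,R=fit([[0,0],[1,0]],[[0,0],[np.cos(np.radians(YAW)),np.sin(np.radians(YAW))]])
t=RO+R@[.0098,.0004]; print(t,rel([*t,.135],down(YAW)))
```

```text
[ 0.59817889 -0.00258718] (array([9.71, 2.5 , 3.65]), array([ 0.01, -0.02,  0.  ]))
```

```bash
python3 -m pendant '[[[1,0,2.5,3.65,0,0,0],[1,0,2.5,3.65,0,0,0],[1,3,2.5,3.65,0,0,0],[1,6,2.5,3.65,0,0,0],[1,9,2.5,3.65,0,0,0],[1,9.7,2.5,3.65,0,0,0],[1,9.7,2.5,3.65,0,0,0],[1,9.7,2.5,3.65,0,0,0],[1,9.7,2.5,3.65,0,0,0],[1,9.7,2.5,3.65,0,0,0]]]'
python3 -m pendant '[[[1,0.5,0,0,0,0,0],[1,1,0,0,0,0,0],[1,1.3,0,0,0,0,0],[1,1.5,0,0,0,0,0],[1,1.6,0,0,0,0,0],[1,1.6,0,0,0,0,0]]]'
```

```text
time_s: 18.7
ee_pos: [0.5993, -0.0027, 0.1371]
ee_rot: [0.072, 0.703, -0.072, 0.704]
wrist_force: [-0.4, -0.5, 0.6]
finger_gap: -0.0002
time_s: 19.3
ee_pos: [0.5987, -0.0026, 0.1199]
ee_rot: [0.072, 0.704, -0.072, 0.703]
wrist_force: [0.4, 0.4, -0.3]
finger_gap: -0.0002
```

```bash
python3 -m pendant '[[[1,0.1,0,0,0,0,0],[1,0.2,0,0,0,0,0],[1,0.3,0,0,0,0,0],[1,0.4,0,0,0,0,0],[1,0.5,0,0,0,0,0],[1,0.5,0,0,0,0,0]]]'
```

```text
time_s: 19.9
ee_pos: [0.5989, -0.0026, 0.1152]
ee_rot: [0.072, 0.703, -0.072, 0.704]
wrist_force: [-0.3, -0.2, 4.8]
finger_gap: 0.0001
```

```bash
python3 -m pendant '[[[1,0.1,0,0,0,0,0],[1,0.15,0,0,0,0,0],[1,0.2,0,0,0,0,0],[1,0.2,0,0,0,0,0]]]'
```

```text
time_s: 20.3
ee_pos: [0.599, -0.0027, 0.114]
ee_rot: [0.072, 0.703, -0.072, 0.704]
wrist_force: [-4.7, 0.5, 14.5]
finger_gap: -0.0003
```

```bash
python3 -m pendant '[[[1,0.04,0,0,0,0,0],[1,0.04,0,0,0,0,0],[1,0.04,0,0,0,0,0],[1,0.04,0,0,0,0,0]]]'
python3 - <<'E'
from go import *
im,c=snap('wrist','w14'); im2,c=snap('side','s14')
A=cv2.resize(im[100:300,190:390],(400,400),interpolation=cv2.INTER_NEAREST);B=cv2.resize(im2[150:270,230:350],(400,400),interpolation=cv2.INTER_CUBIC)
cv2.imwrite('pics/z20.png',np.hstack([A,B])); s=r.get_state();print(s['ee_pos'],s['wrist_force'])
snap('scene','c14')
E
```

```text
time_s: 20.7
ee_pos: [0.599, -0.0027, 0.1139]
ee_rot: [0.072, 0.703, -0.072, 0.704]
wrist_force: [-5.9, 0.4, 18.9]
finger_gap: -0.0002
[ 0.59905013 -0.00266324  0.11390584] [-5.43759634  0.24318961 19.85135051]
```

View pics/z20.png

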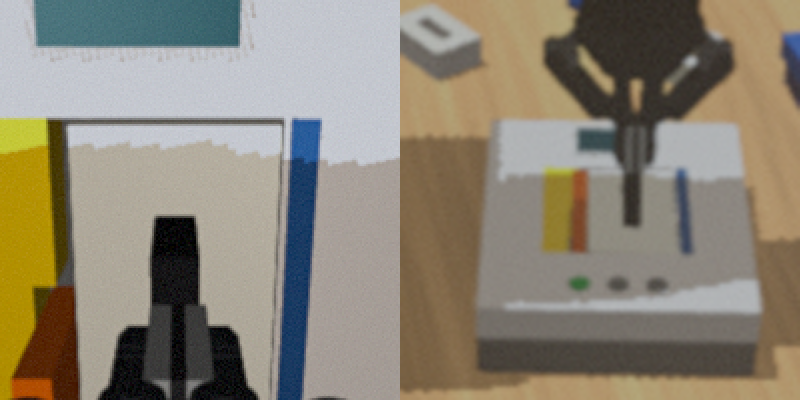

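View pics/c14.png

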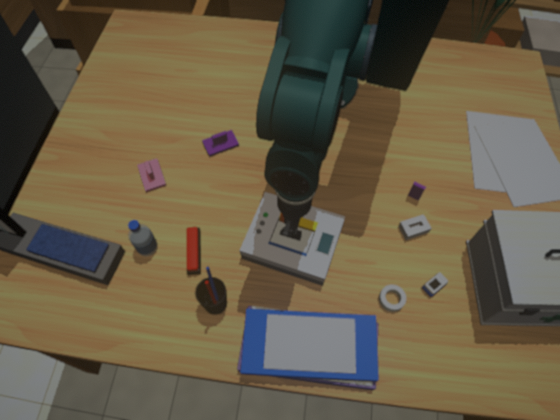

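The tile looks flush and square beside the blue line. It is pressed at about 19 N, the spacer is upright, and the bystanders have not moved. Handing in.

```bash
python3 -c "
from cell import r
r.sign_off(); s=r.get_state(); print(s['time_s'],s['wrist_force'])"
```

```text
the job is handed in; nothing more can be done
the job is handed in; nothing more can be done
```

The job is handed in, at about 21 s of the 67 s allowed; no verdict was reported. The tile is in the pocket against the datum side, and the spacer stands in the wide gap at the thin cheek. The shut fingers are holding the tile down by its ridge.

- **Tile:** after release I measured it about 0.5 mm from the datum side, 0.6 mm off the middle along y and 0.4° off square. I did not re-measure it numerically under the press, but the last picture shows it flush and square, perhaps 1 mm from the datum side.
- **Spacer:** it met the pocket floor with about 15 N before I let go, and the pictures after release show it upright.
- **Press:** the wrist force read about 19 N down, and it rose steeply over the last millimetre or so, which means the bed is on its stop. There is also a side force of about 5.5 N, with the tool pushing the tile towards the datum side.
- **Other things on the desk:** in the last overview picture none of them appear to have moved.
- **Checks that failed or disagreed:** none failed. The only disagreement was an early estimate of the tile's position from its ridge, which was about 3 mm off the one from the plate's corners. I used the corners, and the later close-ups agreed with them.

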